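# Reset the coolant valve: close it to the stop, open it two turns and hold

## Robot

A 7-joint arm with a two-finger parallel gripper is mounted at the origin on a cart in front of the work surface, level with it; the furniture and walls round the work are solid. World frame = base frame: x ahead of the robot, y to its left, z up, the work surface at z = 0. Lengths are in m, angles in rad, forces in N, time in s.
With the tool pointing down it reaches from about 0.4 to 0.85 m from the base axis. Payload 10.4 kg.
Tool frame: the origin (TCP) lies between the finger pads, 19 mm behind the fingertips; this is the grasp point; z points along the fingers, y is the line along which they close (so a half turn about z gives the same grasp; the last joint's range is limited). The gripper opens to 87 mm and grips with 3 to 60 N. Pads are 19 mm wide; open, the fingers measure 117 mm over their backs; the gripper's body (75 mm by 190 mm) begins 51 mm behind the grasp point.
Start: joints at [-1.15, 0.332, -0.065, 1.46, 0.022, 1.35, -0.088], TCP at [0.268, 0.564, 0.241] pointing down, gripper open.
Joint ranges: [-2.6, 2.6], [-0.5, 2.12], [-1.47, 1.34], [0.16, 2.42], [-1.27, 4.41], [0.06, 2.06], [-2.6, 2.6]. Speed limits (rad/s): [2.22, 2.22, 2.79, 2.79, 3.14, 3.14, 3.14].

## Interface

Orientations are given as a unit quaternion [x, y, z, w].
In Python, from bench import telemetry, camera, get_calibration, r gives the robot as it stands.
- The arm moves only by the tool drive_tool, never from a script. Its argument "series" is one flat list of numbers, 7 for each row, row after row: the turn, a rotation vector about the tool's x, y, z in units of 5 degrees (1.0 is 5 degrees), then the shift along the tool's x, y, z in units of 40 mm (1.0 is 40 mm), then the opening, from -1 (shut) to 1 (fully open). A call has 1 to 10 rows; each row is the pose to reach, as a shift and turn from the pose commanded when the call began, along the tool's axes at that moment; what a row does not reach only later rows make up. A row lasts 1/12 s, in which the tool goes at most 41.7 mm and 7.16 degrees, less where a joint would pass 70% of its speed; a pose out of reach is approached as far as the arm can. A call with a gripper value outside its range is refused whole. The fingers move at their own pace and stop on an object; "grip_force" is the grip in N (left out, the last holds). Time passes only in rows, so rows that repeat a pose let the fingers close. It gives the time, the measured TCP pose, the force, the opening and the grip force at its end, in the units of the state.
- telemetry.read_state(): the state, without advancing time (a new reading comes with each control period).
- camera(name): name is "scene" or "top" or "wrist"; returns the picture (384x512x3 uint8, red, green, blue); there is no depth.
- get_calibration(name): a dict with "fovy" (degrees; the focal length in pixels is half the picture's height over the tangent of half this angle, whatever the lens; pixels are square), "cx", "cy" (the principal point, pixels), "xyz" and "rotation" of the camera in the world. Camera axes: x right, y up, looking along -z (the intrinsics and any distortion apply to the point x, -y, -z); pixel columns grow to the right and rows downward; lengths in m; the calibration is good to about 2 mm. A picture is of the moment at which its call begins: read the wrist's pose just before it. get_calibration takes no time and is no camera call; for the wrist camera it gives the pose at the moment of the call.
- r.close_job(): hands the job in; it is judged then, once.
The state is a dict: "time": time; "joint_positions": joint angles; "joint_vel": joint speeds; "joint_torque": joint torques, N m; "ee_pos": TCP position; "eef_rot": TCP orientation; "ft_force": force on the tool from outside, world axes, zero at the start; "torque": the same for the moment, N m; "width": finger opening in m; "grip_force": force on a finger pad.
Only numpy, scipy, OpenCV 4.12 (cv2) and the standard library are available. Lean on these libraries where they do the work, as an engineer would, in place of code of your own. Each camera call takes 0.05 s, during which the arm holds its last target. There are 200 camera calls.

## Task

Set the coolant valve for the lens edger: turn its red handwheel by the black crank handle clockwise (seen from above) until it is fully closed against its stop, then open it again counter-clockwise by exactly two full turns from the stop. Finish there with the wheel at rest and the crank handle still held in the gripper (the program ends while holding it), and leave the pliers, the dropper bottle and the glasses undisturbed.

Things in the scene. Friction and masses are not known exactly. Their poses are not given: they have to be found in the camera images.
- valve: Brass valve with two hose barbs on a round dark steel flange (100 mm across), bolted to the worktop; the barbs reach 64 mm out to both sides. Origin: centre of the flange's underside, z up along the valve stem.
- handwheel (a joint): Angle of the red handwheel about its vertical stem, rad: 0 = fully closed, against a hard stop; grows counter-clockwise seen from above (opening); one turn is 6.283; open stop at 22 (3.5 turns). Starts 0.4 to 1.1 turns open. Steady drag of about 0.12 N m (3 N at the crank handle); it stays where left and does not rise or sink as it turns.
- hub (a point): Point on the wheel's axis at the top of its hub, 108 mm above the worktop. The red wheel is a 12 mm thick ring of 102 mm outer diameter with three spokes and lies level, its underside 90 mm and its highest parts (hub nut, boss under the handle) 108 mm above the worktop.
- crank_mid (a point): Grip point on the crank handle: on the handle's axis, 132 mm above the worktop. It circles the hub at 45 mm radius; counter-clockwise from above opens.
- crank: Black round upright crank handle on the wheel's rim, 18 mm in diameter, 48 mm tall (from 106 to 154 mm above the worktop). It spins freely on its pin, so it can be held firmly without turning the gripper while it is led round. Origin: centre of its lower end, z up.
- pliers: Pliers with dark grips, 52x156x14 mm, lying loose left of the valve. Bystander. Origin: centre of the underside.
- dropper: Amber dropper bottle with a black top, 33 mm across, 102 mm tall, standing loose right of the valve. Bystander. Origin: centre of its foot.
- glasses: Black spectacles, 45x133x15 mm, lying loose right of the dropper bottle. Bystander. Origin: centre of the underside.

How it is judged:
On the way:
1. the handwheel is fully closed, against its stop (within 0.1 rad) (value of joint handwheel below 0.1 rad), for 0.2 s.
At the end, for the whole second after the job is handed in: The handwheel stands two full turns (12.566 rad, within 0.2 rad) open from its closed stop and at rest, and the gripper holds the crank handle between its fingers (more than 5 N of contact, the tool point within 35 mm of the grip point) through the last second (value of joint handwheel between 12.366 and 12.766 rad and velocity of joint handwheel between -0.1 and 0.1 rad/s and contact force between the fingers and crank above 5 N and distance between the grasp point and crank_mid below 0.035 m); the arm keeps its last pose, push and grip.
It fails at once if the pliers are moved more than 20 mm (distance of pliers from where it was at the start of the episode above 0.02 m).
It fails at once if the dropper bottle is moved more than 20 mm (distance of dropper from where it was at the start of the episode above 0.02 m).
It fails at once if the dropper bottle is tipped over (angle between dropper's own z axis and vertical above 0.5 rad).
It fails at once if the glasses are moved more than 20 mm (distance of glasses from where it was at the start of the episode above 0.02 m).
It also fails if it takes over 72 s, if anything falls off the work surface, if the arm or the gripper's body presses on something with over 40 N, if the wrist force passes 120 N, or if a joint passes its speed limit or range.

## Working session

There is one attempt and no reset: what is moved stays moved. The work goes in short steps, Python scripts to look and compute and a tool call to move; the robot and the scene stay as the last step left them, time stands still between calls to the robot, and variables do not carry over. Pictures are saved under pics/ and viewed, at most 10 in all, crops included, and the job is handed in when it is done.

Besides the shell and the picture viewer there is one more tool, called after "Call:" as name(argument=value, ...), one argument or row to a line, values as JSON. drive_tool: Moves the arm, as the interface text tells. Its arguments: {"type":"object","properties":{"series":{"type":"array"},"grip_force":{"type":"number"}},"required":["series"]}

```bash
mkdir -p pics; ls; python3 - <<'E'
from bench import telemetry, camera, get_calibration, r
import cv2,numpy as np
for n in("scene","top"):
    c=get_calibration(n);print(n,c)
    cv2.imwrite(f"pics/{n}0.png",cv2.resize(camera(n)[:,:,::-1],(800,600)))
s=telemetry.read_state();print({k:np.round(v,3).tolist() for k,v in s.items()})
E
```

```text
pics
scene {'fovy': 54.208733499957276, 'cx': 254.0895882643447, 'cy': 193.86765130320555, 'xyz': array([-0.18915605, -0.68020378,  0.46802281]), 'rotation': array([ 0.45098024, -0.28556719, -0.44049026,  0.72182861])}
top {'fovy': 48.9896539367028, 'cx': 253.3452092769653, 'cy': 191.62695143604728, 'xyz': array([ 0.32589902, -0.32395857,  1.02143544]), 'rotation': array([ 0.0598528 , -0.0600961 , -0.69500767,  0.7139821 ])}
{'time': 0.1, 'joint_positions': [-1.15, 0.333, -0.065, 1.461, 0.022, 1.35, -0.089], 'joint_vel': [0.0, -0.002, -0.0, -0.004, -0.001, 0.001, -0.001], 'joint_torque': [0.001, -62.454, 0.025, -39.071, -0.061, 0.037, 0.0], 'ee_pos': [0.268, 0.564, 0.241], 'eef_rot': [0.22, 0.975, -0.001, -0.0], 'ft_force': [0.521, -1.113, 0.532], 'torque': [0.04, 0.007, 0.008], 'grip_force': 0.0, 'width': 0.087}
```

View pics/top0.png

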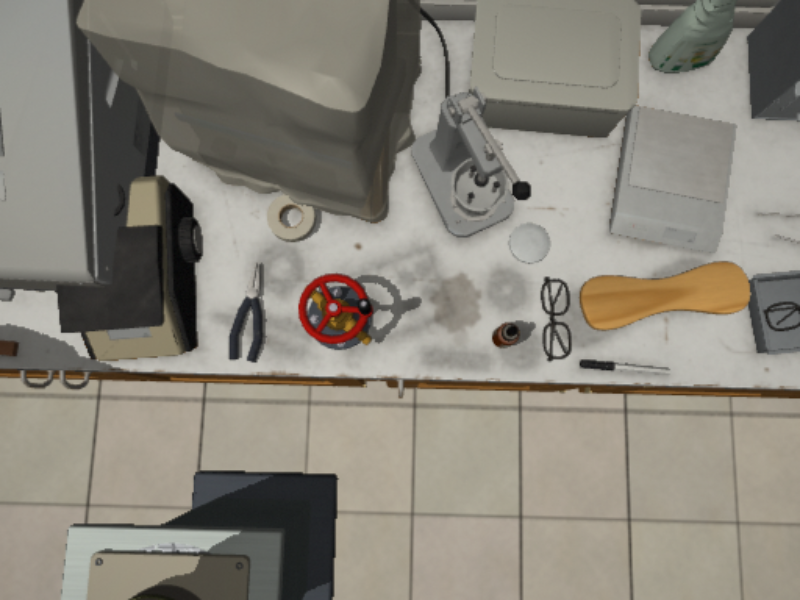

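View pics/scene0.png

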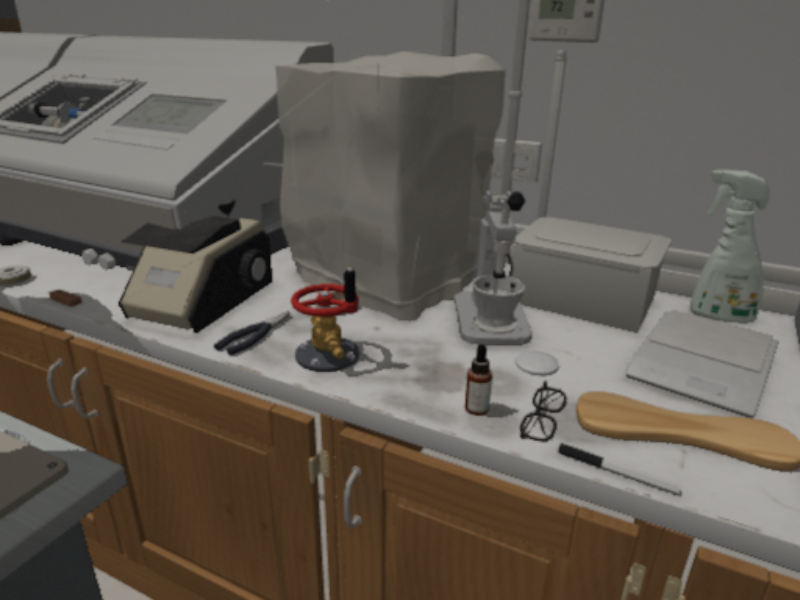

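Top view: the hub is near (334,308) and the crank top near (367,307) in the 800x600 picture. The pliers are at (247,315), the dropper at (507,335) and the glasses at (556,318). I'll enlarge the valve in both views.

```bash
cat > h.py <<'E'
from bench import telemetry, camera, get_calibration, r
import cv2,numpy as np
from scipy.spatial.transform import Rotation as R
def ray(n,u,v):
    c=get_calibration(n);f=192/np.tan(np.radians(c['fovy'])/2)
    d=R.from_quat(c['rotation']).apply([(u-c['cx'])/f,-(v-c['cy'])/f,-1]);return c['xyz'],d
def atz(n,u,v,z):
    o,d=ray(n,u,v);return o+d*(z-o[2])/d[2]
E
python3 - <<'E'
from h import *
a=camera("top")[165:235,180:250,::-1];b=camera("scene")[165:245,180:250,::-1]
a=cv2.resize(a,(560,560),interpolation=cv2.INTER_CUBIC)
b=cv2.resize(b[:70],(560,560),interpolation=cv2.INTER_CUBIC)
cv2.imwrite("pics/a.png",a);cv2.imwrite("pics/b.png",b)
print("hub",atz("top",334*.64,308*.64,.108),"crank",atz("top",367*.64,307*.64,.154))
for n,u,v in(("pliers",247,315),("drop",500,340),("glass",556,318),("coverfront",340,215),("coverleft",225,180),("bigbox",165,250)):print(n,atz("top",u*.64,v*.64,0))
for z in (0,.2,.4):print(z,atz("top",370*.64,215*.64,z))
E
```

```text
hub [ 0.46795345 -0.23568399  0.108     ] crank [ 0.46334232 -0.28406158  0.154     ]
pliers [ 0.46996099 -0.08950661  0.        ]
drop [ 0.44132719 -0.48588361  0.        ]
glass [ 0.47832892 -0.5736611   0.        ]
coverfront [ 0.63636755 -0.22844597  0.        ]
coverleft [ 0.69012923 -0.03946262  0.        ]
bigbox [0.57090648 0.04777655 0.        ]
0 [ 0.63769516 -0.27669068  0.        ]
0.2 [ 0.57664458 -0.28594587  0.2       ]
0.4 [ 0.515594   -0.29520106  0.4       ]
```

View pics/a.png

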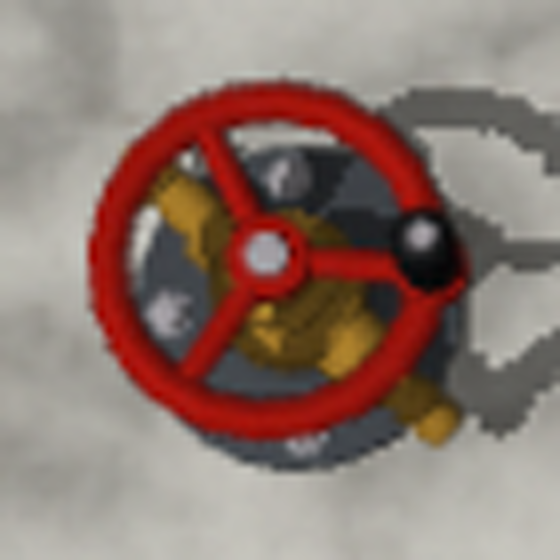

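View pics/b.png

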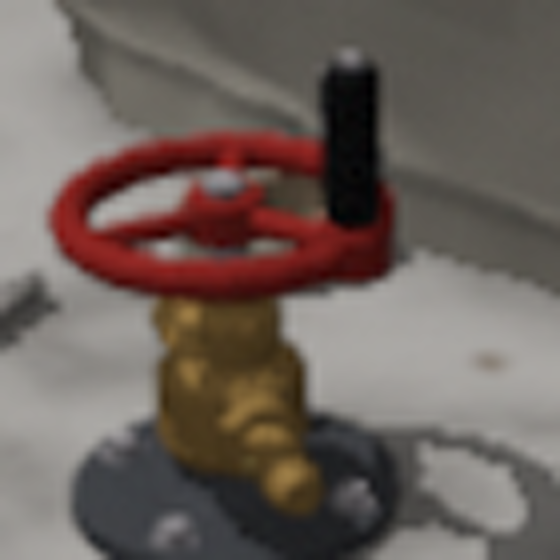

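Crop a: hub nut at (267,254), crank cap at (423,235). Crop b: hub nut at (224,183), crank cap at (349,55). Next step is triangulation, then computing the moves.

```bash
cat >> h.py <<'E'
def tri(p):
    A=np.zeros((3,3));b=np.zeros(3)
    for n,u,v in p:
        o,d=ray(n,u,v);d=d/np.linalg.norm(d);M=np.eye(3)-np.outer(d,d);A+=M;b+=M@o
    return np.linalg.solve(A,b)
def shift(targets):
    s=telemetry.read_state();q=R.from_quat(s['eef_rot'])
    for t in targets:print(t,np.round(q.inv().apply(np.array(t)-s['ee_pos'])/.04,2).tolist())
E
python3 - <<'E'
from h import *
print(tri([("top",213.4,196.75),("scene",208,187.9)]),atz("top",213.4,196.75,.108),atz("scene",208,187.9,.108))
print(tri([("top",232.9,194.4),("scene",223.6,171.9)]),atz("top",232.9,194.4,.154),atz("scene",223.6,171.9,.154))
for z in(.0,.2,.3):print("edger",z,atz("top",85*.64,285*.64,z))
shift([(.268,.564,.36),(.36,.25,.36),(.42,-.05,.36),(.464,-.284,.25),(.464,-.284,.138)])
E
```

```text
[ 0.46950328 -0.23532443  0.10605327] [ 0.46875322 -0.23485961  0.108     ] [ 0.46641346 -0.23836191  0.108     ]
[ 0.46754896 -0.28009233  0.15538089] [ 0.46762109 -0.27978373  0.154     ] [ 0.47062815 -0.27854892  0.154     ]
edger 0.0 [0.51080649 0.16896556 0.        ]
edger 0.2 [0.47460107 0.07244959 0.2       ]
edger 0.3 [0.45649837 0.02419161 0.3       ]
(0.268, 0.564, 0.36) [0.0, -0.01, -2.98]
(0.36, 0.25, 0.36) [-5.45, -6.11, -2.98]
(0.42, -0.05, 0.36) [-10.02, -12.24, -2.97]
(0.464, -0.284, 0.25) [-13.53, -17.05, -0.22]
(0.464, -0.284, 0.138) [-13.53, -17.05, 2.58]
```

Call:
drive_tool(
  series=[0,0,-1.27,0,0,-0.75,1,0,0,-2.54,0,0,-1.5,1,0,0,-3.81,0,0,-2.25,1,0,0,-5.08,0,0,-3,1,0,0,-5.08,-0.6,-0.8,-3,1,0,0,-5.08,-1.2,-1.6,-3,1,0,0,-5.08,-1.8,-2.4,-3,1,0,0,-5.08,-2.4,-3.2,-3,1,0,0,-5.08,-3.0,-4.0,-3,1,0,0,-5.08,-3.6,-4.8,-3,1],
  grip_force=20,
)

```text
time: 1.03
ee_pos: [0.316, 0.3272, 0.3611]
eef_rot: [0.0, 1.0, 0.0, -0.0]
ft_force: [1.4, -0.8, 0.4]
width: 0.0867
grip_force: 0.0
```

```bash
python3 - <<'E'
from h import *
s=telemetry.read_state();print(s['time'],s['ee_pos'],R.from_quat(s['eef_rot']).as_matrix().round(3).tolist(),np.round(s['joint_positions'],2),s['ft_force'])
shift([(.33,.25,.36),(.40,-.05,.36),(.468,-.28,.23)])
E
```

```text
1.0333 [0.31596379 0.32720919 0.36110545] [[-1.0, 0.001, -0.0], [0.001, 1.0, 0.0], [0.0, 0.0, -1.0]] [-0.9  -0.08 -0.    1.68 -0.    1.55  0.67] [ 1.43734585 -0.79850122  0.41140365]
(0.33, 0.25, 0.36) [-0.35, -1.93, 0.03]
(0.4, -0.05, 0.36) [-2.11, -9.43, 0.02]
(0.468, -0.28, 0.23) [-3.81, -15.18, 3.27]
```

Call:
drive_tool(
  series=[0,0,0,-0.2,-1,0,1,0,0,0,-0.4,-2,0,1,0,0,0,-0.6,-3,0,1,0,0,0,-0.8,-4,0,1,0,0,0,-1.0,-5,0,1,0,0,0,-1.2,-6,0,1,0,0,0,-1.4,-7,0,1,0,0,0,-1.6,-8,0,1,0,0,0,-1.8,-9,0,1,0,0,0,-2,-10,0,1],
)

```text
time: 1.87
ee_pos: [0.3955, -0.073, 0.3613]
eef_rot: [0.0, 1.0, 0.0, 0.0]
ft_force: [1.3, -0.1, 0.5]
width: 0.0868
grip_force: 0.0
```

```bash
python3 - <<'E'
from h import *
shift([(.468,-.28,.23),(.468,-.28,.138)])
E
```

```text
(0.468, -0.28, 0.23) [-1.81, -5.18, 3.28]
(0.468, -0.28, 0.138) [-1.81, -5.18, 5.58]
```

Call:
drive_tool(
  series=[0,0,0,-0.3,-0.9,0.2,1,0,0,0,-0.6,-1.7,0.5,1,0,0,0,-0.9,-2.6,0.8,1,0,0,0,-1.2,-3.5,1.2,1,0,0,0,-1.5,-4.3,1.7,1,0,0,0,-1.81,-5.18,2.1,1,0,0,0,-1.81,-5.18,2.7,1,0,0,0,-1.81,-5.18,3.1,1,0,0,0,-1.81,-5.18,3.1,1],
)

```text
time: 2.62
ee_pos: [0.4665, -0.2778, 0.2337]
eef_rot: [0.001, 1.0, 0.0, -0.003]
ft_force: [-0.6, 0.6, -0.3]
width: 0.0872
grip_force: 0.0
```

```bash
python3 - <<'E'
from h import *
s=telemetry.read_state();print(s['ee_pos'],np.round(s['joint_positions'],2))
shift([(.468,-.28,.138)])
c=get_calibration("wrist");i=camera("wrist")
f=192/np.tan(np.radians(c['fovy'])/2)
for n,p in(("hub",(.4688,-.2355,.108)),("top",(.468,-.28,.154)),("bot",(.468,-.28,.108))):
    q=R.from_quat(c['rotation']).inv().apply(np.array(p)-c['xyz']);print(n,c['cx']-f*q[0]/q[2],c['cy']+f*q[1]/q[2])
cv2.imwrite("pics/w.png",i[:,:,::-1])
E
```

```text
[ 0.46647953 -0.27776542  0.23373828] [-0.41  0.22  1.    1.73 -0.19  1.3   2.2 ]
(0.468, -0.28, 0.138) [-0.05, -0.06, 2.39]
hub 307.1104227671618 195.89181803587823
top 253.51654677230695 211.2412982876346
bot 253.99687789567932 195.12834666166557
```

View pics/w.png

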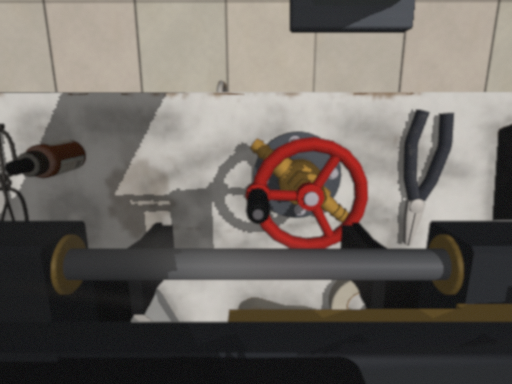

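The wrist view shows the hub at (311,198) and the crank cap at (258,211). Both sit about 4 px right of the prediction, so I'm moving y by +1.5 mm, then descending and gripping.

Call:
drive_tool(
  series=[0,0,0,-0.04,0,0.6,1,0,0,0,-0.04,0,1.2,1,0,0,0,-0.04,0,1.8,1,0,0,0,-0.04,0,2.2,1,0,0,0,-0.04,0,2.4,1,0,0,0,-0.04,0,2.4,1],
)

```text
time: 3.17
ee_pos: [0.4698, -0.2773, 0.1412]
eef_rot: [-0.0, 1.0, 0.0, -0.0]
ft_force: [0.4, -1.2, -0.2]
width: 0.087
grip_force: 0.0
```

Call:
drive_tool(
  series=[0,0,0,0,0,0,0,0,0,0,0,0,0,-0.6,0,0,0,0,0,0,-1,0,0,0,0,0,0,-1,0,0,0,0,0,0,-1,0,0,0,0,0,0,-1,0,0,0,0,0,0,-1,0,0,0,0,0,0,-1],
  grip_force=25,
)

```text
time: 3.83
ee_pos: [0.4697, -0.278, 0.1413]
eef_rot: [0.0, 1.0, 0.0, 0.0]
ft_force: [-0.2, -0.1, -1.0]
width: 0.0413
grip_force: 0.0
```

```bash
python3 - <<'E'
from h import *
s=telemetry.read_state();print({k:np.round(v,3).tolist() for k,v in s.items()})
i=camera("wrist");cv2.imwrite("pics/w2.png",i[:,:,::-1])
E
```

```text
{'time': 3.833, 'joint_positions': [-0.341, 0.34, 0.946, 1.835, -0.305, 1.121, 2.282], 'joint_vel': [0.002, 0.0, -0.001, 0.001, 0.0, -0.002, -0.003], 'joint_torque': [-0.014, -39.435, 10.99, -34.372, 0.086, 0.038, -0.001], 'ee_pos': [0.47, -0.278, 0.141], 'eef_rot': [0.0, 1.0, 0.0, 0.0], 'ft_force': [-0.24, -0.119, -0.972], 'torque': [0.041, 0.003, 0.03], 'grip_force': 0.0, 'width': 0.041}
```

View pics/w2.png

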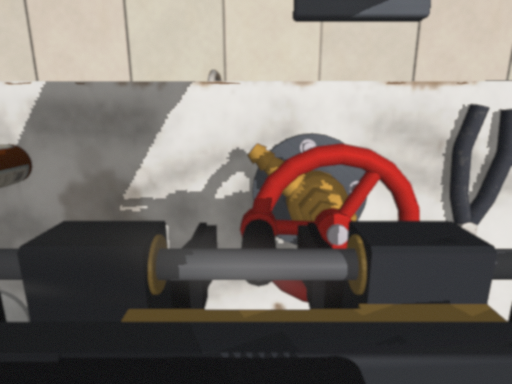

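The crank, at about (260,250), is centred between the fingers, which are still closing.

Call:
drive_tool(
  series=[0,0,0,0,0,0,-1,0,0,0,0,0,0,-1,0,0,0,0,0,0,-1,0,0,0,0,0,0,-1,0,0,0,0,0,0,-1,0,0,0,0,0,0,-1,0,0,0,0,0,0,-1,0,0,0,0,0,0,-1],
)

```text
time: 4.55
ee_pos: [0.4697, -0.2774, 0.1411]
eef_rot: [0.0, 1.0, 0.001, -0.0]
ft_force: [-1.8, 5.7, 2.6]
width: 0.0174
grip_force: 25.0
```

Call:
drive_tool(
  series=[0,0,0,0.234,0.025,0,-1,0,0,0,0.458,0.097,0,-1,0,0,0,0.661,0.215,0,-1,0,0,0,0.836,0.372,0,-1,0,0,0,0.974,0.563,0,-1,0,0,0,1.07,0.777,0,-1,0,0,0,1.119,1.007,0,-1,0,0,0,1.119,1.243,0,-1,0,0,0,1.07,1.473,0,-1,0,0,0,0.974,1.688,0,-1],
)

```text
time: 5.38
ee_pos: [0.431, -0.2116, 0.1413]
eef_rot: [0.001, 1.0, -0.001, 0.001]
ft_force: [4.8, -4.9, -6.4]
width: 0.0172
grip_force: 25.0
```

```bash
python3 - <<'E'
from h import *
s=telemetry.read_state();print(s['ee_pos'],np.round(s['joint_positions'],2),s['torque'],s['ft_force'])
for step,n,p0 in((6,5,120),(6,5,150)):
  a=np.radians(p0+step*np.arange(0,n+1));P=1.125*np.c_[np.sin(a),1-np.cos(a)];print((P-P[0])[1:].round(3).tolist())
E
```

```text
[ 0.43098683 -0.21161112  0.14126743] [-0.56  0.12  0.99  2.   -0.11  1.08  2.05] [-1.52707048 -1.01172732 -0.02436169] [ 4.79178597 -4.92752444 -6.39492666]
[[-0.064, 0.099], [-0.138, 0.19], [-0.222, 0.274], [-0.313, 0.348], [-0.412, 0.412]]
[[-0.105, 0.053], [-0.215, 0.096], [-0.329, 0.126], [-0.445, 0.145], [-0.562, 0.151]]
```

```bash
cat >> h.py <<'E'
def arc(p0,step,n,r0=1.1,r1=1.1):
    a=np.radians(p0+step*np.arange(0,n+1));P=np.c_[np.sin(a),-np.cos(a)];print(p0,'->',p0+n*step,(P*r1-P[0]*r0)[1:].round(3).tolist())
E
python3 - <<'E'
from h import *
arc(120,6,5,1.125)
for p in range(150,390,24):arc(p,6,4)
E
```

```text
120 -> 150 [[-0.084, 0.084], [-0.157, 0.174], [-0.238, 0.255], [-0.328, 0.327], [-0.424, 0.39]]
150 -> 174 [[-0.103, 0.052], [-0.21, 0.094], [-0.321, 0.123], [-0.435, 0.141]]
174 -> 198 [[-0.115, 0.006], [-0.23, 0.0], [-0.344, -0.018], [-0.455, -0.048]]
198 -> 222 [[-0.107, -0.041], [-0.21, -0.094], [-0.307, -0.156], [-0.396, -0.229]]
222 -> 246 [[-0.081, -0.081], [-0.154, -0.171], [-0.217, -0.267], [-0.269, -0.37]]
246 -> 270 [[-0.041, -0.107], [-0.071, -0.219], [-0.089, -0.332], [-0.095, -0.447]]
270 -> 294 [[0.006, -0.115], [0.024, -0.229], [0.054, -0.34], [0.095, -0.447]]
294 -> 318 [[0.052, -0.103], [0.115, -0.199], [0.187, -0.289], [0.269, -0.37]]
318 -> 342 [[0.089, -0.072], [0.186, -0.135], [0.289, -0.187], [0.396, -0.229]]
342 -> 366 [[0.111, -0.03], [0.225, -0.048], [0.34, -0.054], [0.455, -0.048]]
366 -> 390 [[0.114, 0.018], [0.225, 0.048], [0.332, 0.089], [0.435, 0.141]]
```

Call:
drive_tool(
  series=[0,0,0,-0.084,0.084,0,-1,0,0,0,-0.157,0.174,0,-1,0,0,0,-0.238,0.255,0,-1,0,0,0,-0.328,0.327,0,-1,0,0,0,-0.424,0.39,0,-1],
)

```text
time: 5.8
ee_pos: [0.4471, -0.1946, 0.1411]
eef_rot: [0.0, 1.0, 0.001, -0.001]
ft_force: [-4.8, 3.3, 6.2]
width: 0.0173
grip_force: 25.0
```

Call:
drive_tool(
  series=[0,0,0,-0.103,0.052,0,-1,0,0,0,-0.21,0.094,0,-1,0,0,0,-0.321,0.123,0,-1,0,0,0,-0.435,0.141,0,-1],
)

```text
time: 6.13
ee_pos: [0.465, -0.1879, 0.1411]
eef_rot: [0.0, 1.0, 0.001, -0.001]
ft_force: [-4.1, 6.5, 6.2]
width: 0.0173
grip_force: 25.0
```

Call:
drive_tool(
  series=[0,0,0,-0.115,0.006,0,-1,0,0,0,-0.23,0.0,0,-1,0,0,0,-0.344,-0.018,0,-1,0,0,0,-0.455,-0.048,0,-1],
)

```text
time: 6.47
ee_pos: [0.484, -0.1894, 0.1412]
eef_rot: [-0.0, 1.0, 0.001, -0.0]
ft_force: [-1.0, 7.1, 4.2]
width: 0.017
grip_force: 25.0
```

Call:
drive_tool(
  series=[0,0,0,-0.107,-0.041,0,-1,0,0,0,-0.21,-0.094,0,-1,0,0,0,-0.307,-0.156,0,-1,0,0,0,-0.396,-0.229,0,-1],
)

```text
time: 6.8
ee_pos: [0.5005, -0.1985, 0.1412]
eef_rot: [-0.001, 1.0, 0.001, 0.001]
ft_force: [2.2, 7.7, 1.7]
width: 0.0174
grip_force: 25.0
```

Call:
drive_tool(
  series=[0,0,0,-0.081,-0.081,0,-1,0,0,0,-0.154,-0.171,0,-1,0,0,0,-0.217,-0.267,0,-1,0,0,0,-0.269,-0.37,0,-1],
)

```text
time: 7.13
ee_pos: [0.5119, -0.2134, 0.1413]
eef_rot: [-0.001, 1.0, 0.001, 0.001]
ft_force: [5.1, 5.6, -0.8]
width: 0.017
grip_force: 25.0
```

Call:
drive_tool(
  series=[0,0,0,-0.041,-0.107,0,-1,0,0,0,-0.071,-0.219,0,-1,0,0,0,-0.089,-0.332,0,-1,0,0,0,-0.095,-0.447,0,-1],
)

```text
time: 7.47
ee_pos: [0.516, -0.2319, 0.1413]
eef_rot: [-0.001, 1.0, 0.0, 0.002]
ft_force: [6.6, 4.0, -2.9]
width: 0.0174
grip_force: 25.0
```

Call:
drive_tool(
  series=[0,0,0,0.006,-0.115,0,-1,0,0,0,0.024,-0.229,0,-1,0,0,0,0.054,-0.34,0,-1,0,0,0,0.095,-0.447,0,-1],
)

```text
time: 7.8
ee_pos: [0.512, -0.2506, 0.1413]
eef_rot: [-0.0, 1.0, -0.0, 0.002]
ft_force: [7.3, -0.5, -4.6]
width: 0.0172
grip_force: 25.0
```

Call:
drive_tool(
  series=[0,0,0,0.052,-0.103,0,-1,0,0,0,0.115,-0.199,0,-1,0,0,0,0.187,-0.289,0,-1,0,0,0,0.269,-0.37,0,-1],
)

```text
time: 8.13
ee_pos: [0.5047, -0.2615, 0.1414]
eef_rot: [-0.002, 1.0, 0.002, 0.004]
ft_force: [22.8, 19.0, -7.6]
width: 0.0172
grip_force: 25.0
```

The stop is hit, with a force of about 30 N. I'll hold there.

Call:
drive_tool(
  series=[0,0,0,0,0,0,-1,0,0,0,0,0,0,-1,0,0,0,0,0,0,-1,0,0,0,0,0,0,-1,0,0,0,0,0,0,-1,0,0,0,0,0,0,-1],
)

```text
time: 8.63
ee_pos: [0.5045, -0.2612, 0.1414]
eef_rot: [-0.003, 1.0, 0.002, 0.004]
ft_force: [18.4, 12.0, -6.3]
width: 0.0174
grip_force: 25.0
```

```bash
python3 - <<'E'
from h import *
s=telemetry.read_state();print(s['ee_pos'],np.round(s['joint_positions'],2),s['ft_force'])
a=camera("top")[165:235,180:250,::-1];b=camera("scene")[160:230,180:250,::-1]
cv2.imwrite("pics/c.png",np.hstack([cv2.resize(x,(400,400),interpolation=cv2.INTER_CUBIC) for x in(a,b)]))
E
```

```text
[ 0.50452688 -0.26122489  0.14141985] [-0.34  0.39  0.9   1.78 -0.34  1.13  2.25] [18.4383034  11.96744802 -6.27676539]
```

View pics/c.png

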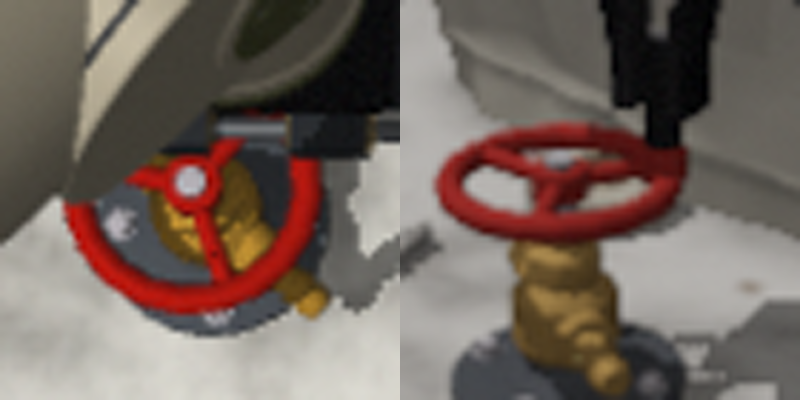

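The spokes put the crank at about -41°, which agrees with the TCP angle of -40.6°. The wheel is closed against its stop, and the measured positions fit a centre of (0.471,-0.2325) with R 45 mm. Now I'll open it by 6 calls of 120°.

```bash
python3 - <<'E'
import numpy as np
C=np.array([.471,-.2325]);t=lambda d:C+.045*np.array([np.cos(np.radians(d)),np.sin(np.radians(d))])
def call(o,t0,n=10):print(t0,[x for i in range(1,n+1) for x in [0,0,0,*(((t(t0+12*i)-o)/.04*[-1,1]).round(2).tolist()),0,-1]])
call(np.array([.4991,-.2651]),-40.6)
for a in(-40.6,79.4,199.4):call(t(a),a)
E
```

```text
-40.6 [0, 0, 0, -0.29, 0.28, 0, -1, 0, 0, 0, -0.38, 0.49, 0, -1, 0, 0, 0, -0.42, 0.72, 0, -1, 0, 0, 0, -0.41, 0.96, 0, -1, 0, 0, 0, -0.36, 1.19, 0, -1, 0, 0, 0, -0.26, 1.4, 0, -1, 0, 0, 0, -0.11, 1.59, 0, -1, 0, 0, 0, 0.06, 1.74, 0, -1, 0, 0, 0, 0.27, 1.85, 0, -1, 0, 0, 0, 0.5, 1.92, 0, -1]
-40.6 [0, 0, 0, -0.13, 0.19, 0, -1, 0, 0, 0, -0.22, 0.41, 0, -1, 0, 0, 0, -0.27, 0.64, 0, -1, 0, 0, 0, -0.26, 0.88, 0, -1, 0, 0, 0, -0.21, 1.11, 0, -1, 0, 0, 0, -0.11, 1.32, 0, -1, 0, 0, 0, 0.04, 1.51, 0, -1, 0, 0, 0, 0.22, 1.66, 0, -1, 0, 0, 0, 0.42, 1.77, 0, -1, 0, 0, 0, 0.65, 1.84, 0, -1]
79.4 [0, 0, 0, 0.23, 0.02, 0, -1, 0, 0, 0, 0.47, -0.01, 0, -1, 0, 0, 0, 0.69, -0.09, 0, -1, 0, 0, 0, 0.89, -0.21, 0, -1, 0, 0, 0, 1.06, -0.37, 0, -1, 0, 0, 0, 1.19, -0.57, 0, -1, 0, 0, 0, 1.29, -0.78, 0, -1, 0, 0, 0, 1.33, -1.02, 0, -1, 0, 0, 0, 1.32, -1.25, 0, -1, 0, 0, 0, 1.27, -1.48, 0, -1]
199.4 [0, 0, 0, -0.1, -0.21, 0, -1, 0, 0, 0, -0.24, -0.4, 0, -1, 0, 0, 0, -0.42, -0.55, 0, -1, 0, 0, 0, -0.63, -0.66, 0, -1, 0, 0, 0, -0.85, -0.73, 0, -1, 0, 0, 0, -1.09, -0.75, 0, -1, 0, 0, 0, -1.32, -0.72, 0, -1, 0, 0, 0, -1.54, -0.64, 0, -1, 0, 0, 0, -1.74, -0.52, 0, -1, 0, 0, 0, -1.92, -0.36, 0, -1]
```

Call:
drive_tool(
  series=[0,0,0,-0.29,0.28,0,-1,0,0,0,-0.38,0.49,0,-1,0,0,0,-0.42,0.72,0,-1,0,0,0,-0.41,0.96,0,-1,0,0,0,-0.36,1.19,0,-1,0,0,0,-0.26,1.4,0,-1,0,0,0,-0.11,1.59,0,-1,0,0,0,0.06,1.74,0,-1,0,0,0,0.27,1.85,0,-1,0,0,0,0.5,1.92,0,-1],
)

```text
time: 9.57
ee_pos: [0.4793, -0.188, 0.1413]
eef_rot: [-0.0, 1.0, 0.0, 0.001]
ft_force: [2.5, -4.9, -0.7]
width: 0.0173
grip_force: 25.0
```

Call:
drive_tool(
  series=[0,0,0,0.23,0.02,0,-1,0,0,0,0.47,-0.01,0,-1,0,0,0,0.69,-0.09,0,-1,0,0,0,0.89,-0.21,0,-1,0,0,0,1.06,-0.37,0,-1,0,0,0,1.19,-0.57,0,-1,0,0,0,1.29,-0.78,0,-1,0,0,0,1.33,-1.02,0,-1,0,0,0,1.32,-1.25,0,-1,0,0,0,1.27,-1.48,0,-1],
)

```text
time: 10.4
ee_pos: [0.4282, -0.2486, 0.1412]
eef_rot: [0.0, 1.0, 0.001, 0.0]
ft_force: [5.4, 6.2, 1.5]
width: 0.0175
grip_force: 25.0
```

Call:
drive_tool(
  series=[0,0,0,-0.1,-0.21,0,-1,0,0,0,-0.24,-0.4,0,-1,0,0,0,-0.42,-0.55,0,-1,0,0,0,-0.63,-0.66,0,-1,0,0,0,-0.85,-0.73,0,-1,0,0,0,-1.09,-0.75,0,-1,0,0,0,-1.32,-0.72,0,-1,0,0,0,-1.54,-0.64,0,-1,0,0,0,-1.74,-0.52,0,-1,0,0,0,-1.92,-0.36,0,-1],
)

```text
time: 11.23
ee_pos: [0.5034, -0.2636, 0.1411]
eef_rot: [0.001, 1.0, 0.0, -0.002]
ft_force: [-10.4, 3.8, 12.0]
width: 0.0174
grip_force: 25.0
```

Call:
drive_tool(
  series=[0,0,0,-0.13,0.19,0,-1,0,0,0,-0.22,0.41,0,-1,0,0,0,-0.27,0.64,0,-1,0,0,0,-0.26,0.88,0,-1,0,0,0,-0.21,1.11,0,-1,0,0,0,-0.11,1.32,0,-1,0,0,0,0.04,1.51,0,-1,0,0,0,0.22,1.66,0,-1,0,0,0,0.42,1.77,0,-1,0,0,0,0.65,1.84,0,-1],
)

```text
time: 12.07
ee_pos: [0.4793, -0.1881, 0.1412]
eef_rot: [-0.0, 1.0, 0.0, 0.001]
ft_force: [3.3, -2.7, 2.4]
width: 0.0173
grip_force: 25.0
```

Call:
drive_tool(
  series=[0,0,0,0.23,0.02,0,-1,0,0,0,0.47,-0.01,0,-1,0,0,0,0.69,-0.09,0,-1,0,0,0,0.89,-0.21,0,-1,0,0,0,1.06,-0.37,0,-1,0,0,0,1.19,-0.57,0,-1,0,0,0,1.29,-0.78,0,-1,0,0,0,1.33,-1.02,0,-1,0,0,0,1.32,-1.25,0,-1,0,0,0,1.27,-1.48,0,-1],
)

```text
time: 12.9
ee_pos: [0.4282, -0.2484, 0.1412]
eef_rot: [0.0, 1.0, 0.001, 0.0]
ft_force: [6.1, 6.4, 3.6]
width: 0.0169
grip_force: 25.0
```

Call:
drive_tool(
  series=[0,0,0,-0.1,-0.21,0,-1,0,0,0,-0.24,-0.4,0,-1,0,0,0,-0.42,-0.55,0,-1,0,0,0,-0.63,-0.66,0,-1,0,0,0,-0.85,-0.73,0,-1,0,0,0,-1.09,-0.75,0,-1,0,0,0,-1.32,-0.72,0,-1,0,0,0,-1.54,-0.64,0,-1,0,0,0,-1.74,-0.52,0,-1,0,0,0,-1.96,-0.31,0,-1],
)

```text
time: 13.73
ee_pos: [0.5046, -0.2622, 0.1411]
eef_rot: [0.002, 1.0, 0.0, -0.002]
ft_force: [-8.8, 3.7, 10.7]
width: 0.0174
grip_force: 25.0
```

Call:
drive_tool(
  series=[0,0,0,0,0,0,-1,0,0,0,0,0,0,-1,0,0,0,0,0,0,-1,0,0,0,0,0,0,-1,0,0,0,0,0,0,-1,0,0,0,0,0,0,-1],
)

```text
time: 14.23
ee_pos: [0.5058, -0.2607, 0.1412]
eef_rot: [0.0, 1.0, 0.001, -0.001]
ft_force: [-2.5, 4.9, 8.6]
width: 0.0167
grip_force: 25.0
```

```bash
python3 - <<'E'
from h import *
a=camera("top")[165:235,180:250,::-1];b=camera("scene")[160:230,180:250,::-1]
cv2.imwrite("pics/d.png",np.hstack([cv2.resize(x,(400,400),interpolation=cv2.INTER_CUBIC) for x in(a,b)]))
s=telemetry.read_state();p=s['ee_pos'];print(p,np.degrees(np.arctan2(p[1]+.2325,p[0]-.471)),s['ft_force'])
E
```

```text
[ 0.50573265 -0.26064389  0.14113246] -39.01788095915615 [-2.4330783   4.83775852  9.64838268]
```

View pics/d.png

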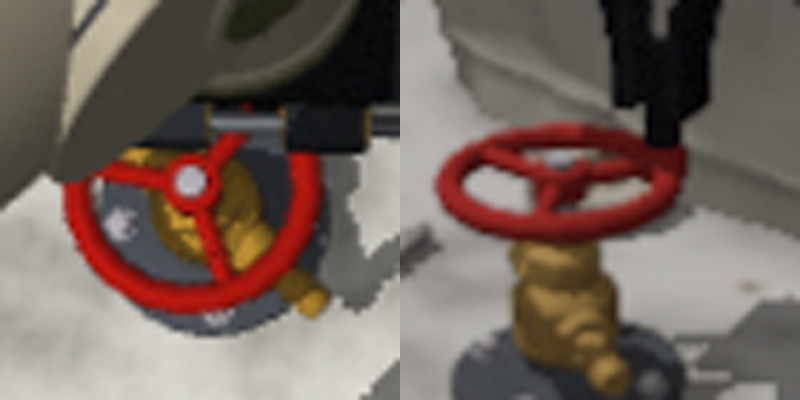

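The wheel stands at the same angle as at the stop (spoke end at (222,275) in both pictures, within about 2°), two turns open, at rest and held.

```bash
python3 -c "
from bench import r
print(r.close_job())"
```

```text
the job is handed in; nothing more can be done
None
```

I closed the valve against its stop, opened it two full turns (within about 2° by camera and TCP), and handed the job in with the wheel at rest and the crank held at 25 N. No verdict came back, and I did not re-check the pliers, dropper bottle or glasses by camera at the end.

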